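# Hold the balanced swing arm over its mount

### The job

The swing arm of an eye-examination instrument lies in the blue bin. Lift it out by its balance point, keeping it level, and hold it level a few centimetres above its grey mount, ring over the pin and foot over the fork, without touching the mount, so that a colleague can slip a washer on the pin. Finish while still holding it there, and leave everything else where it stands.

Things in the scene. Friction and masses are not known exactly. Their poses are not given: they have to be found in the camera images.
- swing_balance (a point): balance point of the loose swing arm (0.34 to 0.53 kg), where to grip it: on the bar's centre line, half-way up the bar, 46 mm from the ring's centre towards the foot (26 mm clear of the ring). The bar is straight, bright, 14 mm wide and 14 mm high, its centre 24 mm above what the arm lies on. Axes: y along the bar from foot to ring, z up (level: z vertical), x across the bar
- swing_ring (a point): centre of the dark steel ring at the arm's one end, half-way up it (18 mm above its underside). The ring is 40 mm across, 36 mm high, bore 22 mm. The arm is 170 mm long over all. Axes as for the balance point
- swing_foot (a point): centre of the bright turned-down foot (20x20 mm, 31 mm high) at the arm's other end, 140 mm from the ring's centre; half-way up it (15.5 mm above its underside)
- mount_pin (a point): centre of the top of the upright steel pin of the mount (14 mm thick, top 68 mm above the worktop). The mount is a fixed grey base plate 60x200x10 mm with the pin near one end and a fork near the other; its y axis runs from fork to pin, z up
- mount_fork (a point): middle of the mount's grey fork (40 mm wide over all, two prongs 26 mm apart), level with the prong tops, 50 mm above the worktop; 140 mm from the pin's axis
- bin: fixed open blue bin, 180 mm (x) by 246 mm (y), walls 42 mm high and 3 mm thick, floor 3 mm thick; origin at the centre of its underside on the worktop. The arm lies flat in its half nearer the robot, the ring towards +y, its bar with 30 mm or more free on both sides; a lens case lies in the far half
- lens_case: bystander: loose contact-lens case with a white and a blue cap, 36x72x18 mm, in the far half of the bin; origin at the centre of its underside
- penlight: bystander: loose black penlight, 17x114x19 mm, on the worktop's front edge in the middle; origin at the centre of its underside
- dropper: bystander: loose white dropper bottle with green cap, 25 mm thick, 80 mm high, behind the bin; origin at the centre of its underside
- lens_pot: bystander: loose black round pot, 66 mm across, 33 mm high, between the penlight and the mount; origin at the centre of its underside
- pen_marker: bystander: loose black and white marker pen, 17x135x16 mm, behind the mount; origin at the centre of its underside
Mind the look-alikes: they are no part of the job. Of the things that look like the part that bears swing_balance, the largest one is meant.

How it is judged:
By the outcome, as a careful person would: the job done as asked, in the order asked, and still so for the second after the job is handed in, while the arm keeps its last pose, push and grip.
It also fails if it takes over 45 s, if anything falls off the work surface, if the arm or the gripper's body presses on something with over 40 N, if the wrist force passes 120 N, or if a joint passes its speed limit or range.

### The arm

A 7-joint arm with a two-finger parallel gripper is mounted at the origin on a cart in front of the work surface, level with it; the furniture and walls round the work are solid. World frame = base frame: x ahead of the robot, y to its left, z up, the work surface at z = 0. Lengths are in m, angles in rad, forces in N, time in s.
With the tool pointing down it reaches from about 0.35 to 0.9 m from the base axis. Payload 8.1 kg.
Tool frame: the origin (TCP) lies at the very end of the fingers, on their centre line; the grasp point (between the pads) lies 19 mm behind it; y points along the fingers, x is the direction in which the jaws open and shut, and the axes are right-handed (so a half turn about y gives the same grasp; the last joint's range is limited). The gripper opens to 92 mm and grips with 3 to 60 N. Pads are 19 mm wide; open, the fingers measure 130 mm over their backs; the gripper's body (75 mm by 190 mm) begins 47 mm behind the grasp point.
Start: joints at [-1.227, 0.434, 0.025, 1.573, -0.012, 1.134, -0.075], TCP at [0.27, 0.564, 0.227] pointing down, gripper open.
Joint ranges: [-2.62, 2.62], [-0.44, 2.09], [-1.27, 1.32], [0.08, 2.57], [-1.32, 4.46], [0.12, 2], [-2.74, 2.74]. Speed limits (rad/s): [2.22, 2.22, 3.01, 3.01, 3.14, 3.14, 3.14].

### API

Orientations are given as a rotation vector (axis times angle).
In Python, from cell import arm, imaging gives the robot as it stands. The module is installed in compiled form; this text tells all that it offers.
- The arm moves only by the tool send_rows, never from a script. Its argument "steps" is a list of rows, each a list of 5 numbers: the opening, from 0 (shut) to 1 (fully open), then the shift along the tool's x, y, z in cm, then the turn about the tool's y in rad. In form: [[jaw, x, y, z, roll], ...]. A call has 1 to 20 rows; each row is the pose to reach, as a shift and turn from the pose commanded when the call began, along the tool's axes at that moment; what a row does not reach only later rows make up. A row lasts 1/8 s, in which the tool goes at most 62.5 mm and 10.7 degrees, less where a joint would pass 70% of its speed; a pose out of reach is approached as far as the arm can. A call with a gripper value outside its range is refused whole. The fingers move at their own pace and stop on an object; "squeeze" is the grip in N (left out, the last holds). Time passes only in rows, so rows that repeat a pose let the fingers close. It gives the time, the measured TCP pose, the force and the opening at its end, in the units of the state.
- arm.observe(): the state, without advancing time (a new reading comes with each control period).
- imaging.get_image(name): name is "scene" or "top" or "wrist"; returns the picture (420x560x3 uint8, blue, green, red); there is no depth.
- imaging.camera_params(name): a dict with "camera_matrix" (3x3 intrinsics, pixels), "position" and "orientation" of the camera in the world; the wrist camera has in their place "mount" (4x4, takes a point from camera to tool coordinates, whose origin is the TCP and whose axes are the tool frame's). Camera axes: x right, y down, z forward; pixel columns grow to the right and rows downward; lengths in m; the calibration is good to about 2 mm. A picture is of the moment at which its call begins: read the wrist's pose just before it. camera_params takes no time and is no camera call.
- arm.sign_off(): hands the job in, once; it reports no verdict.
The state is a dict: "clock": time; "joints": joint angles; "dq": joint speeds; "joint_efforts": joint torques, N m; "position": TCP position; "ee_rot": TCP orientation; "force": force on the tool from outside, world axes, zero at the start; "ft_torque": the same for the moment, N m; "width": opening from 0.0 (shut) to 1.0 (fully open).
Only numpy, scipy, OpenCV 4.12 (cv2) and the standard library are available. Lean on these libraries where they do the work, as an engineer would, in place of code of your own. Each camera call takes 0.05 s, during which the arm holds its last target.

## Working session

There is one attempt and no reset: what is moved stays moved. The work goes in short steps, Python scripts to look and compute and a tool call to move; the robot and the scene stay as the last step left them, time stands still between calls to the robot, and variables do not carry over. Pictures are saved under pics/ and viewed, and the job is handed in when it is done.

Besides the shell and the picture viewer there is one more tool, called after "Emit:" as name(argument=value, ...), one argument or row to a line, values as JSON. send_rows: Moves the arm, as the interface text tells. Its arguments: {"type":"object","properties":{"steps":{"type":"array","items":{"type":"array","items":{"type":"number"}}},"squeeze":{"type":"number"}},"required":["steps"]}

```bash
mkdir -p pics
python3 - <<'E'
from cell import arm, imaging
import cv2
s=arm.observe(); print({k:s[k] for k in("clock","position","ee_rot","force","width")})
for n in("scene","top"):
    cv2.imwrite(f"pics/{n}0.png",imaging.get_image(n)); print(n,imaging.camera_params(n))
print(imaging.camera_params("wrist"))
E
```

```text
{'clock': 0.0, 'position': array([0.26985037, 0.56316384, 0.22594443]), 'ee_rot': array([-1.38902018, -0.87317682,  0.87523842]), 'force': array([-0.20912949, -0.17374503, -1.10793847]), 'width': 0.9962849200580614}
scene {'camera_matrix': array([[505.17727408,   0.        , 281.87203605],
       [  0.        , 505.17727408, 204.66809692],
       [  0.        ,   0.        ,   1.        ]]), 'position': array([-0.85784576, -0.7488878 ,  1.25671946]), 'orientation': array([-1.93022833,  1.14437129, -0.58034038])}
top {'camera_matrix': array([[424.82749168,   0.        , 276.60728184],
       [  0.        , 424.82749168, 220.61762065],
       [  0.        ,   0.        ,   1.        ]]), 'position': array([0.45739797, 0.06946626, 1.54331113]), 'orientation': array([-2.14906478,  2.16436316, -0.11237426])}
{'camera_matrix': array([[352.46574724,   0.        , 275.37155749],
       [  0.        , 352.46574724, 211.11606046],
       [  0.        ,   0.        ,   1.        ]]), 'mount': array([[ 9.99999887e-01,  2.80700365e-04, -3.82634803e-04,
         1.07822716e-03],
       [ 4.45115659e-04, -2.75239630e-01,  9.61375550e-01,
        -1.57567779e-01],
       [ 1.64542206e-04, -9.61375612e-01, -2.75239724e-01,
         7.32013056e-02],
       [ 0.00000000e+00,  0.00000000e+00,  0.00000000e+00,
         1.00000000e+00]])}
```

View pics/top0.png

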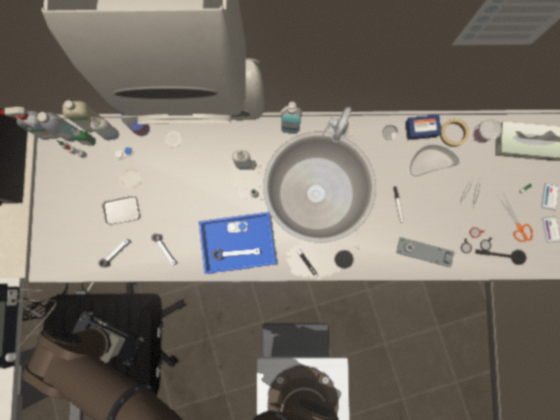

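View pics/scene0.png

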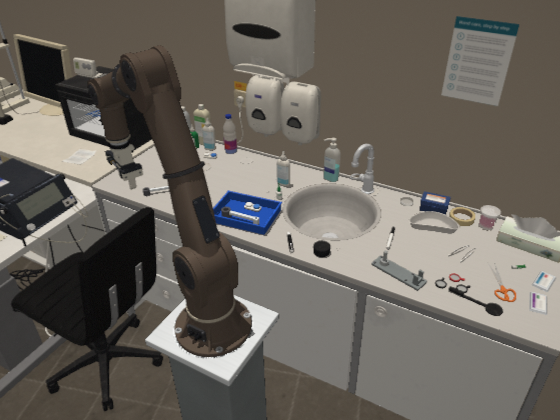

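The top view shows the blue bin at about (238,243), the mount at (425,251) and three arm-like pieces. One is in the bin (218–258, 254). The look-alikes lie on the worktop left of it, at (115,252) and (164,249). The bin one fits the description, because it lies in the near half with its ring to the left (+y). I'll confirm it in an enlarged crop.

```bash
cat > h.py <<'E'
import numpy as np, cv2
from scipy.spatial.transform import Rotation as R
from cell import arm, imaging
def cam(n,s=None):
    p=imaging.camera_params(n);K=p["camera_matrix"]
    if n!="wrist": return K,R.from_rotvec(p["orientation"]).as_matrix(),np.array(p["position"])
    M=p["mount"];T=R.from_rotvec(s["ee_rot"]).as_matrix()
    return K,T@M[:3,:3],T@M[:3,3]+s["position"]
def ray(c,uv,z):
    K,Rm,t=c; d=Rm@np.linalg.inv(K)@np.array([uv[0],uv[1],1.]); return t+d*(z-t[2])/d[2]
def proj(c,p):
    K,Rm,t=c; q=K@(Rm.T@(np.array(p)-t)); return q[:2]/q[2]
E
python3 - <<'E'
from h import *
im=cv2.imread("pics/top0.png")
cv2.imwrite("pics/c1.png",cv2.resize(im[205:285,90:290],None,fx=4,fy=4,interpolation=cv2.INTER_CUBIC))
cv2.imwrite("pics/c2.png",cv2.resize(im[220:290,380:480],None,fx=8,fy=8,interpolation=cv2.INTER_CUBIC))
c=cam("top")
for n,uv,z in [("ring",(219,255),.036),("foot",(256,252),.03),("pin",(408,246),.06),("fork",(440,254),.05),("bin",(238,243),0)]: print(n,ray(c,uv,z).round(3))
s=arm.observe(); print(R.from_rotvec(s["ee_rot"]).as_matrix().round(3))
E
```

```text
ring [0.511 0.291 0.036]
foot [0.521 0.16  0.03 ]
pin [ 0.537 -0.371  0.06 ]
fork [ 0.509 -0.484  0.05 ]
bin [0.555 0.227 0.   ]
[[ 0.432 -0.    -0.902]
 [ 0.902 -0.001  0.432]
 [-0.001 -1.    -0.   ]]
```

View pics/c1.png

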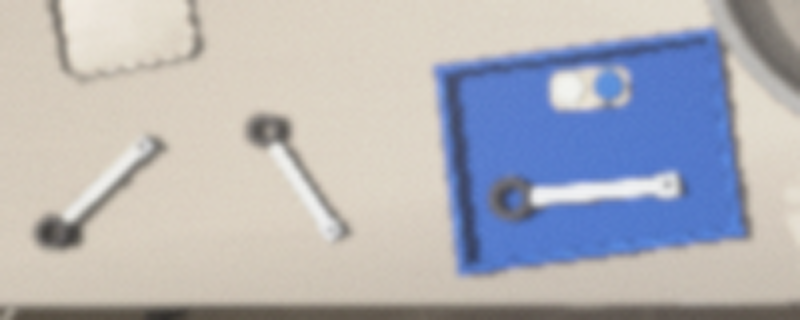

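View pics/c2.png

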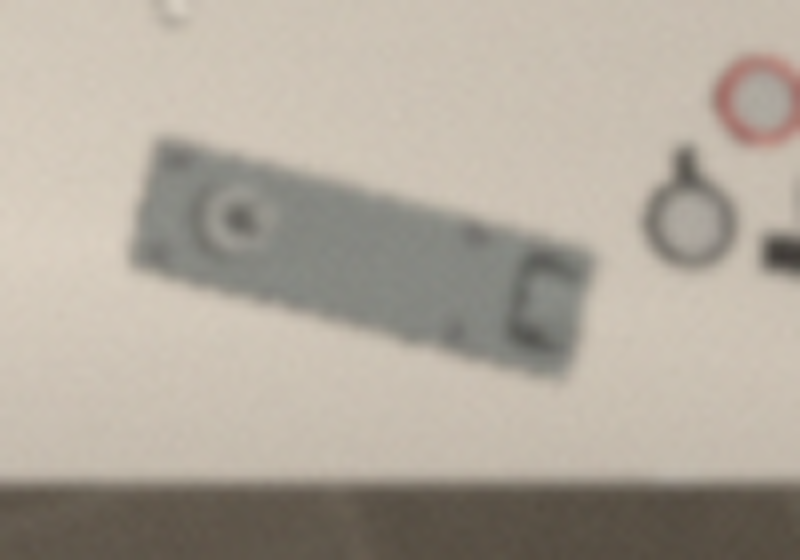

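The bin piece is clearly the largest: ring at top-view (218,254), foot at (257,252). The two on the worktop are about 20 % shorter. Next I move above it and look with the wrist camera.

Emit:
send_rows(
  steps=[
    [0.6, -1.8, 0, -3.6, 0.1],
    [0.3, -3.6, 0, -7.2, 0.2],
    [0.3, -5.4, 0, -10.8, 0.31],
    [0.3, -7.2, 0, -14.4, 0.42],
    [0.3, -9, 0, -18, 0.52],
    [0.3, -10.8, 0, -21.6, 0.63],
    [0.3, -12.6, 0, -25.2, 0.74],
    [0.3, -14.4, 0, -28.8, 0.84],
    [0.3, -16.2, 0, -32.4, 0.95],
    [0.3, -18.1, 0, -35.8, 1.05],
    [0.3, -18.1, 0, -35.8, 1.05],
    [0.3, -18.1, 0, -35.8, 1.05],
  ],
)

```text
clock: 1.6
position: [0.5142, 0.2462, 0.2264]
ee_rot: [-1.57, -0.058, 0.059]
force: [-1.1, 0.3, 0.0]
width: 0.298
```

Run:
```python
from h import *
s=arm.observe(); im=imaging.get_image("wrist"); cv2.imwrite("pics/w1.png",im)
np.save("s1.npy",s,allow_pickle=True)
print(s["clock"],s["position"],R.from_rotvec(s["ee_rot"]).as_matrix().round(3),s["width"],s["joints"].round(2))
```

```text
1.6 [0.51418507 0.24615082 0.22639417] [[ 0.997 -0.001 -0.075]
 [ 0.075  0.     0.997]
 [-0.001 -1.     0.   ]] 0.2978921825707313 [-0.81  0.35  0.36  1.73 -0.14  1.08 -0.33]
```

View pics/w1.png

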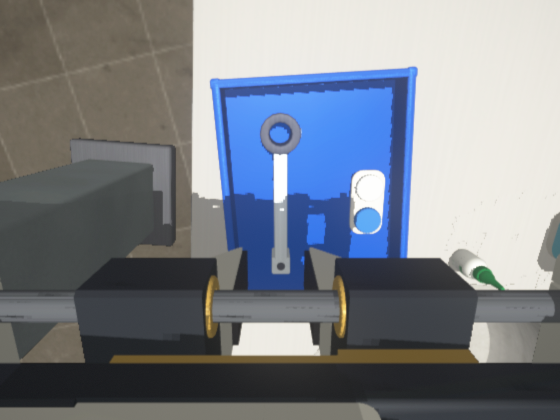

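The wrist view shows the ring at about (280,134), the bar running down to (281,250), and the foot near (281,265). The lens case is at (368,203). I'll measure with masks.

Run:
```python
from h import *
s=np.load("s1.npy",allow_pickle=True).item(); im=cv2.imread("pics/w1.png")
c=cam("wrist",s); hsv=cv2.cvtColor(im,cv2.COLOR_BGR2HSV); 
low=(hsv[...,1]<110)
m=np.zeros(low.shape,np.uint8); m[100:282,255:305]=low[100:282,255:305]*255
g=im.max(2)
ring=m.copy(); ring[g>140]=0; ring[165:]=0
cs,_=cv2.findContours(ring,cv2.RETR_EXTERNAL,cv2.CHAIN_APPROX_NONE); k=max(cs,key=cv2.contourArea)
print("ring",cv2.minEnclosingCircle(k),cv2.fitEllipse(k))
bl=cv2.inRange(hsv,(100,120,0),(130,255,255)); b2=np.zeros_like(bl);b2[118:150,266:296]=bl[118:150,266:296]
cs,_=cv2.findContours(b2,cv2.RETR_EXTERNAL,cv2.CHAIN_APPROX_NONE); hb=max(cs,key=cv2.contourArea); print("bore",cv2.minEnclosingCircle(hb))
bar=[]
for r in range(165,240,6):
    x=np.where((g[r,255:305]>140)&low[r,255:305])[0]+255; bar.append([ (x[0]+x[-1])/2,r]); print(r,x[0],x[-1],end='; ')
P=np.array([ray(c,b,.034) for b in bar]); 
f=np.polyfit(P[:,1],P[:,0],1); print("\nbar x = ",f)
for e in (cv2.fitEllipse(k)[0],): print("ring top centre",ray(c,e,.039))
print("hole foot?",ray(c,(281,266),.034))
t=cam("top"); print("top ring",ray(t,(218,254.5),.039),"foot",ray(t,(257.5,251.5),.034))
print("ring outer dia from top/bottom px",ray(c,(280,113.5),.039),ray(c,(300.5,134),.039),ray(c,(260.5,134),.039))
```

```text
ring ((279.5434875488281, 133.45652770996094), 12.551873207092285) ((279.82598876953125, 133.14109802246094), (23.12210464477539, 23.453786849975586), 35.0487060546875)
bore ((279.67022705078125, 132.41488647460938), 10.787391662597656)
165 273 287; 171 273 287; 177 273 287; 183 273 287; 189 273 287; 195 273 287; 201 273 287; 207 274 287; 213 274 287; 219 274 286; 225 274 286; 231 274 286; 237 274 286; 
bar x =  [-0.08007976  0.53986106]
ring top centre [0.51563199 0.29984408 0.039     ]
hole foot? [0.52799414 0.15957532 0.034     ]
top ring [0.51263953 0.29393214 0.039     ] foot [0.52248322 0.15437345 0.034     ]
ring outer dia from top/bottom px [0.51437468 0.31792387 0.039     ] [0.53544489 0.30052674 0.039     ] [0.49723154 0.29765321 0.039     ]
```

Emit:
send_rows(
  steps=[
    [0.3, 0.3, 3, 0.4, 0],
    [0.3, 0.55, 6, 0.75, 0],
    [0.3, 0.55, 9, 0.75, 0],
    [0.3, 0.55, 12, 0.75, 0],
    [0.3, 0.55, 13.5, 0.75, 0],
    [0.3, 0.55, 13.5, 0.75, 0],
    [0.3, 0.55, 13.5, 0.75, 0],
  ],
)

```text
clock: 2.52
position: [0.5202, 0.2542, 0.0928]
ee_rot: [-1.569, -0.059, 0.057]
force: [0.5, -1.3, 0.5]
width: 0.298
```

Run:
```python
from h import *
s=arm.observe(); im=imaging.get_image("wrist"); cv2.imwrite("pics/w2.png",im)
np.save("s2.npy",s,allow_pickle=True)
print(s["clock"],s["position"],R.from_rotvec(s["ee_rot"]).as_matrix().round(3),s["width"],proj(cam("wrist",s),s["position"]))
```

```text
2.525 [0.52021135 0.25415613 0.09276761] [[ 0.997  0.001 -0.074]
 [ 0.074  0.001  0.997]
 [ 0.001 -1.     0.001]] 0.2975394451284088 [272.62414219 269.11131946]
```

View pics/w2.png

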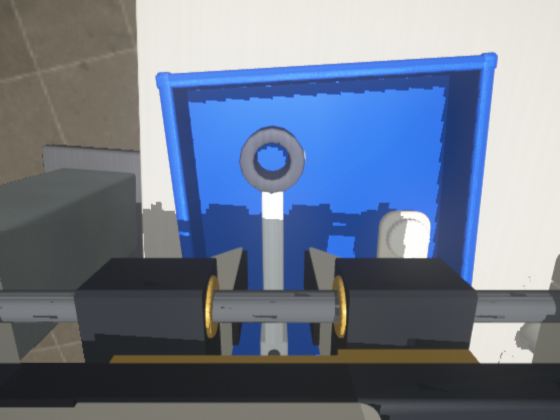

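Run:
```python
from h import *
s=np.load("s2.npy",allow_pickle=True).item(); im=cv2.imread("pics/w2.png")
c=cam("wrist",s); hsv=cv2.cvtColor(im,cv2.COLOR_BGR2HSV); low=(hsv[...,1]<110); g=im.max(2)
m=np.zeros(low.shape,np.uint8); m[115:194,230:312]=(low&(g<150))[115:194,230:312]*255
cs,_=cv2.findContours(m,cv2.RETR_EXTERNAL,cv2.CHAIN_APPROX_NONE); k=max(cs,key=cv2.contourArea)
print("ring",cv2.minEnclosingCircle(k),cv2.boundingRect(k))
print("bins z=.039",ray(c,cv2.minEnclosingCircle(k)[0],.039))
P=[]
for r in range(200,246,6):
    x=np.where(low[r,255:292]&(g[r,255:292]>120))[0]+255; print(r,x[0],x[-1],end='; '); P.append(ray(c,((x[0]+x[-1])/2,r),.034))
P=np.array(P); print(np.polyfit(P[:,1],P[:,0],1),P[[0,-1]])
for dx in (-.0137,.0137):
  T=R.from_rotvec(s["ee_rot"]).as_matrix()
  print(proj(c,s["position"]+T@[dx,0,.0095]))
cv2.imwrite("pics/w2c.png",cv2.resize(im[110:300,190:360],None,fx=3,fy=3,interpolation=cv2.INTER_CUBIC))
```

```text
ring ((271.4320983886719, 158.8518524169922), 21.65761947631836) (251, 138, 42, 43)
bins z=.039 [0.51581032 0.30056119 0.039     ]
200 261 283; 206 262 283; 212 262 283; 218 262 283; 224 262 283; 230 262 283; 236 262 283; 242 262 283; [-0.07881362  0.5398053 ] [[0.51802221 0.27401441 0.034     ]
 [0.52038308 0.24576234 0.034     ]]
[244.07868067 251.00158239]
[301.09060245 251.00799162]
```

View pics/w2c.png

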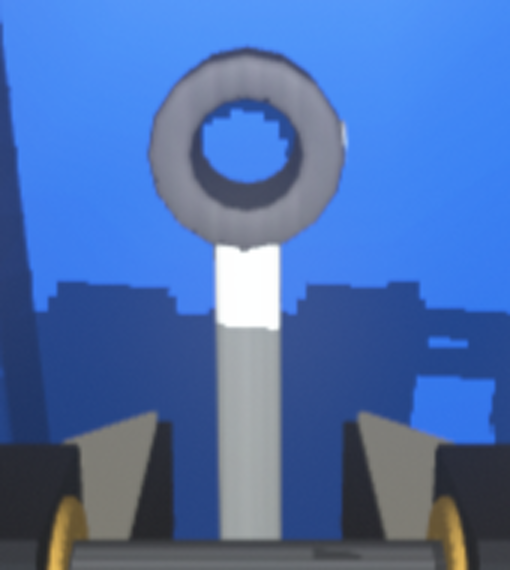

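Fingertips appear 3.2 px (about 1.5 mm) right of the prediction, so I take that as the wrist camera's bias. The bar therefore lies about 2 mm to −x of the tool centre. The y position agrees to within 1 mm. I descend, grip and lift a little.

Emit:
send_rows(
  steps=[
    [0.28, -0.2, 2, 0, 0],
    [0.28, -0.2, 4, 0, 0],
    [0.28, -0.2, 6, 0, 0],
    [0.28, -0.2, 7.5, 0, 0],
    [0.28, -0.2, 8.4, 0, 0],
    [0.28, -0.2, 8.4, 0, 0],
    [0.28, -0.2, 8.4, 0, 0],
  ],
)

```text
clock: 3.45
position: [0.5181, 0.2536, 0.0083]
ee_rot: [-1.57, -0.059, 0.057]
force: [0.7, -0.2, 0.2]
width: 0.278
```

Run:
```python
from h import *
s=arm.observe(); im=imaging.get_image("wrist"); cv2.imwrite("pics/w3.png",im)
print(s["clock"],s["position"],s["force"],s["width"])
```

```text
3.45 [0.51808857 0.25364577 0.00832325] [ 0.65762966 -0.17036636  0.16745387] 0.2776301202724617
```

View pics/w3.png

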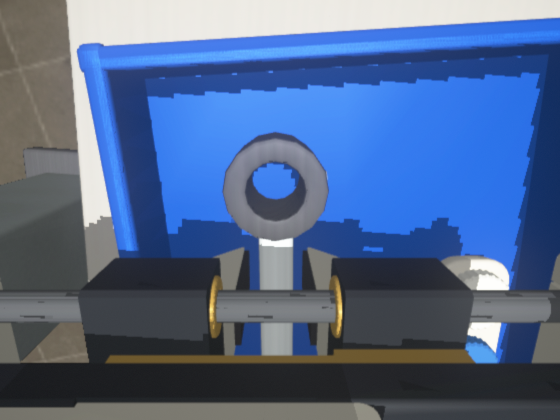

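The bar (column 276) is centred between the pads (247 and 304). The ring's top is centred at about (275.5,187). I check the distance along the bar before closing.

Run:
```python
from h import *
s=arm.observe();c=cam("wrist",s);T=R.from_rotvec(s["ee_rot"]).as_matrix()
for uv in [(275.5,187),(275.5,133),(275.5,241),(223,187),(328,187)]: print(uv,(T.T@(ray(c,uv,.039)-s["position"])*1000).round(1))
```

```text
(275.5, 187) [  1.4 -30.6  47.4]
(275.5, 133) [  1.4 -30.6  66.8]
(275.5, 241) [  1.4 -30.6  26.3]
(223, 187) [-17.9 -30.6  47.4]
(328, 187) [ 20.7 -30.6  47.4]
```

The ring's centre is 46.5–47 mm away, against 46 mm wanted. I close the gripper and lift slightly.

Emit:
send_rows(
  steps=[
    [0.1, 0, 0, 0.05, 0],
    [0, 0, 0, 0.05, 0],
    [0, 0, 0, 0.05, 0],
    [0, 0, 0, 0.05, 0],
    [0, 0, 0, 0.05, 0],
    [0, 0, -0.5, 0.05, 0],
    [0, 0, -1.5, 0.05, 0],
    [0, 0, -3, 0.05, 0],
    [0, 0, -3, 0.05, 0],
    [0, 0, -3, 0.05, 0],
  ],
  squeeze=45,
)

```text
clock: 4.75
position: [0.5175, 0.254, 0.0379]
ee_rot: [-1.57, -0.058, 0.058]
force: [0.3, 0.3, -4.0]
width: 0.149
```

Run:
```python
from h import *
s=arm.observe(); im=imaging.get_image("wrist"); cv2.imwrite("pics/w4.png",im)
print(s["clock"],s["position"],s["force"],s["ft_torque"],s["width"]*92)
```

```text
4.75 [0.51754324 0.25402085 0.03788869] [ 0.25845355  0.30765964 -3.97490266] [-0.03325646  0.06234967  0.01442119] 13.688164645861384
```

View pics/w4.png

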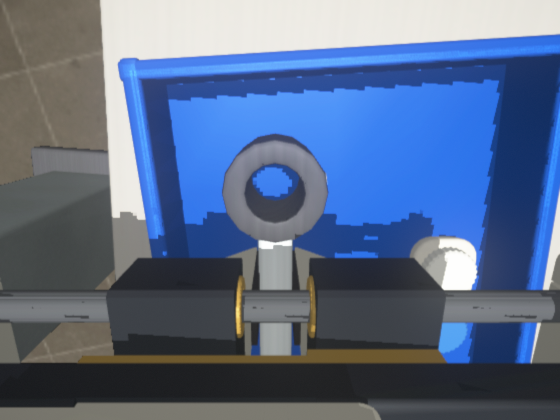

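Held at 13.7 mm opening with the ring still at (275,187), so it is level and has not slipped. Next I measure the mount from the top picture.

Run:
```python
from h import *
im=cv2.imread("pics/top0.png");c=cam("top")
hsv=cv2.cvtColor(im,cv2.COLOR_BGR2HSV); print(hsv[248,420],hsv[230,400])
sub=np.zeros(im.shape[:2],np.uint8); sub[225:280,385:470]=255
m=cv2.inRange(hsv,(60,10,60),(120,90,200))&sub
cs,_=cv2.findContours(m,cv2.RETR_EXTERNAL,cv2.CHAIN_APPROX_NONE);k=max(cs,key=cv2.contourArea)
b=cv2.boxPoints(cv2.minAreaRect(k)); print(b)
W=np.array([ray(c,p,.01)[:2] for p in b]); print(W.round(4), [np.linalg.norm(W[i]-W[i-1]).round(4) for i in range(4)], W.mean(0))
p=ray(c,(409.8,247),.068);print("pin",p)
s=arm.observe();print(R.from_rotvec(s["ee_rot"]).as_matrix().round(3))
```

```text
[ 39  13 135] [ 18  28 207]Traceback (most recent call last):
  File "<stdin>", line 6, in <module>
ValueError: max() iterable argument is empty
```

Run:
```python
from h import *
im=cv2.imread("pics/top0.png");c=cam("top")
hsv=cv2.cvtColor(im,cv2.COLOR_BGR2HSV)
sub=np.zeros(im.shape[:2],np.uint8); sub[228:272,388:458]=255
m=cv2.inRange(im,(0,0,0),(165,165,165))&sub
cs,_=cv2.findContours(m,cv2.RETR_EXTERNAL,cv2.CHAIN_APPROX_NONE);k=max(cs,key=cv2.contourArea)
b=cv2.boxPoints(cv2.minAreaRect(k)); print(b)
W=np.array([ray(c,p,.01)[:2] for p in b]); print(W.round(4), [np.linalg.norm(W[i]-W[i-1]).round(4) for i in range(4)], W.mean(0))
p=ray(c,(409.8,247),.068);print("pin",p)
```

```text
[[395.11368 252.67937]
 [399.53165 236.33287]
 [454.64127 251.22737]
 [450.2233  267.57385]]
[[ 0.5159 -0.3387]
 [ 0.5746 -0.3568]
 [ 0.5196 -0.5517]
 [ 0.4615 -0.5328]] [np.float64(0.2016), np.float64(0.0614), np.float64(0.2025), np.float64(0.0611)] [ 0.51787347 -0.44497288]
pin [ 0.53290729 -0.37460572  0.068     ]
```

The plate measures 202×61 mm, against the given 200×60, so the mount is confirmed. Its axis runs at 74.3°. I travel to a viewing pose beside it.

Emit:
send_rows(
  steps=[
    [0, 0, -2.5, 0, 0],
    [0, 0, -6, 0, 0],
    [0, 0, -9.5, 0, 0],
    [0, -0.5, -13, -2, 0],
    [0, -1, -16, -5, 0.02],
    [0, -2, -19, -8.5, 0.04],
    [0, -3, -20, -12.5, 0.06],
    [0, -4, -20, -16.5, 0.09],
    [0, -5, -20, -21, 0.12],
    [0, -6.5, -20, -25.5, 0.14],
    [0, -8, -20, -30, 0.17],
    [0, -9.5, -20, -34.5, 0.2],
    [0, -11, -20, -39, 0.22],
    [0, -12.5, -20, -43.5, 0.25],
    [0, -13.5, -20, -48, 0.27],
    [0, -14.5, -20, -52.5, 0.3],
    [0, -15.5, -20, -57, 0.32],
    [0, -16.5, -20, -61.5, 0.34],
    [0, -17.5, -20, -66, 0.35],
    [0, -18.2, -20, -69, 0.35],
  ],
)

```text
clock: 7.3
position: [0.3859, -0.4495, 0.2371]
ee_rot: [-1.56, 0.219, -0.217]
force: [-1.3, -1.0, -5.0]
width: 0.151
```

Emit:
send_rows(
  steps=[
    [0, 0, 0, -1.0, 0],
    [0, 0, 0, -1.0, 0],
    [0, 0, 0, -1.0, 0],
  ],
)

```text
clock: 7.68
position: [0.385, -0.4557, 0.2374]
ee_rot: [-1.559, 0.216, -0.215]
force: [-0.0, -0.1, -4.4]
width: 0.148
```

Run:
```python
from h import *
s=arm.observe(); im=imaging.get_image("wrist"); cv2.imwrite("pics/w5.png",im)
np.save("s5.npy",s,allow_pickle=True)
print(s["clock"],s["position"],R.from_rotvec(s["ee_rot"]).as_matrix().round(4),s["width"]*92,s["force"],s["joints"].round(2))
```

```text
7.675 [ 0.38495733 -0.45570407  0.2373988 ] [[ 9.625e-01  0.000e+00  2.712e-01]
 [-2.712e-01  1.400e-03  9.625e-01]
 [-3.000e-04 -1.000e+00  1.400e-03]] 13.659218167058382 [-0.0096292  -0.14522231 -4.42052077] [ 0.28  0.44  0.73  1.67 -0.32  1.15  0.82]
```

View pics/w5.png

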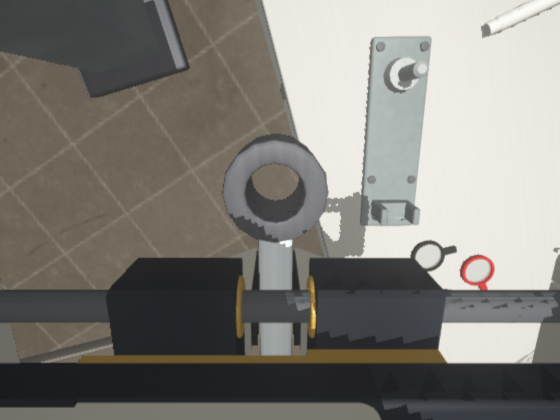

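The wrist view shows the mount clear of the arm: pin top near (421,68), fork near (397,210), plate corners at about (373,38), (430,39), (418,225) and (362,222). I enlarge it.

Run:
```python
from h import *
im=cv2.imread("pics/w5.png")
a=cv2.resize(im[30:110,360:440],None,fx=7,fy=7,interpolation=cv2.INTER_CUBIC)
b=cv2.resize(im[160:240,350:430],None,fx=7,fy=7,interpolation=cv2.INTER_CUBIC)
cv2.imwrite("pics/w5c.png",cv2.resize(np.hstack([a,b]),(800,400)))
```

```text
(no output)
```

View pics/w5c.png

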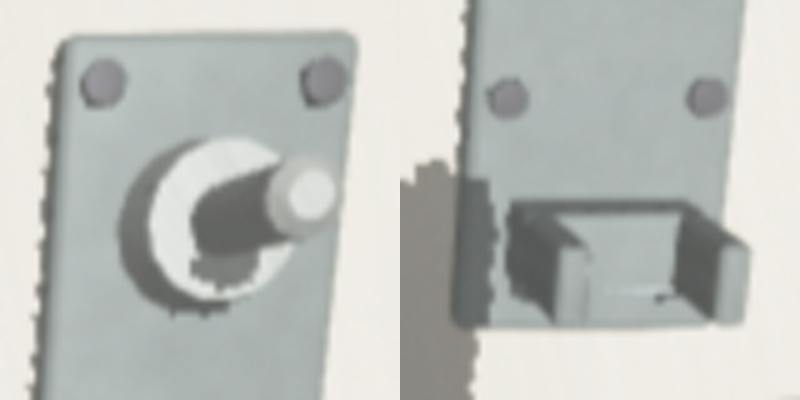

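Run:
```python
from h import *
s=np.load("s5.npy",allow_pickle=True).item();c=cam("wrist",s);T=R.from_rotvec(s["ee_rot"]).as_matrix()
pin=ray(c,(421.8,69),.068);fork=ray(c,(400.4,217),.05)
print(pin,fork,np.linalg.norm((pin-fork)[:2]),np.degrees(np.arctan2(*(pin-fork)[[1,0]])))
co=[ray(c,p,.01) for p in [(373,37.5),(431,38),(418,225),(362,224)]]; print(np.mean(co,0),[np.linalg.norm(co[i]-co[i-1]).round(4) for i in range(4)])
for n,p in (("prong L",(383,217)),("R",(418,217))): print(n,ray(c,p,.05))
# ring, held, in tool frame: top of ring height: TCP +.019(grasp)... underside 5mm below TCP => top 31mm above
for uv in [(275.5,187),(275.5,134),(275.5,241),(223,187),(328,187)]: print((T.T@(ray(c,uv,s["position"][2]+.031)-s["position"])*1000).round(1))
for p,n in ((pin,"pin"),(fork,"fork")): print(n,"tool frame",(T.T@(p-s["position"])*1000).round(1))
# fingertip bias
```

```text
[ 0.53768553 -0.38495843  0.068     ] [ 0.50105619 -0.5193331   0.05      ] 0.13927763383147918 74.75214605950488
[ 0.52282195 -0.44580752  0.01      ] [np.float64(0.1952), np.float64(0.0578), np.float64(0.1962), np.float64(0.0644)]
prong L [ 0.48392528 -0.51451051  0.05      ]
R [ 0.51838393 -0.5242111   0.05      ]
[  1.2 -30.9  47.9]
[  1.2 -30.9  66.9]
[  1.2 -31.   26.8]
[-18.1 -30.9  47.9]
[ 20.4 -30.9  47.9]
pin tool frame [127.9 169.5 109.3]
fork tool frame [129.1 187.3 -30. ]
```

The pin-to-fork distance measures 139.3 mm (140 given), and the angle is within 0.5° of the tool. In tool axes the pin lies 126.7 mm (x) and 62 mm (z) from the ring. I move over it, stay high, and verify.

Emit:
send_rows(
  steps=[
    [0, 2, 0, 1, 0],
    [0, 5, 0, 2.4, 0],
    [0, 8, 1, 4, 0],
    [0, 11, 3, 5.5, 0],
    [0, 12.4, 5, 6.2, 0],
    [0, 12.6, 7, 6.2, 0],
    [0, 12.6, 8, 6.2, 0],
    [0, 12.6, 8, 6.2, 0],
    [0, 12.6, 8, 6.2, 0],
  ],
)

```text
clock: 8.85
position: [0.5219, -0.4329, 0.1587]
ee_rot: [-1.561, 0.217, -0.219]
force: [-0.2, 0.5, -4.6]
width: 0.149
```

Run:
```python
from h import *
s=arm.observe(); im=imaging.get_image("wrist"); cv2.imwrite("pics/w6.png",im)
np.save("s6.npy",s,allow_pickle=True)
t=imaging.get_image("top");sc=imaging.get_image("scene");cv2.imwrite("pics/top6.png",t);cv2.imwrite("pics/scene6.png",sc)
cv2.imwrite("pics/sc6.png",np.hstack([cv2.resize(t[210:290,380:480],(400,320),interpolation=cv2.INTER_CUBIC),cv2.resize(sc[190:290,350:475],(400,320),interpolation=cv2.INTER_CUBIC)]))
print(s["clock"],s["position"],s["ee_rot"],s["width"]*92,s["force"])
```

```text
8.85 [ 0.521912   -0.43289036  0.15873321] [-1.56054709  0.21697742 -0.21869242] 13.669580115073286 [-0.2404307   0.4827232  -4.60596461]
```

View pics/w6.png

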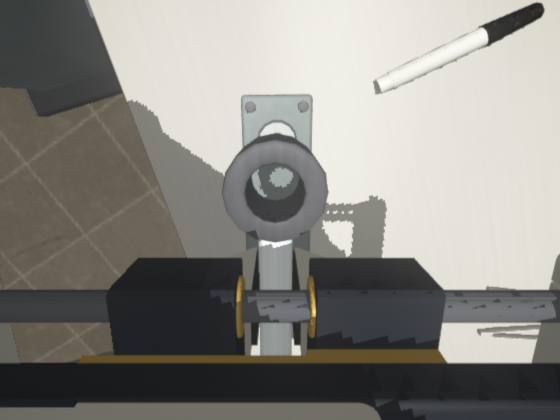

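View pics/sc6.png

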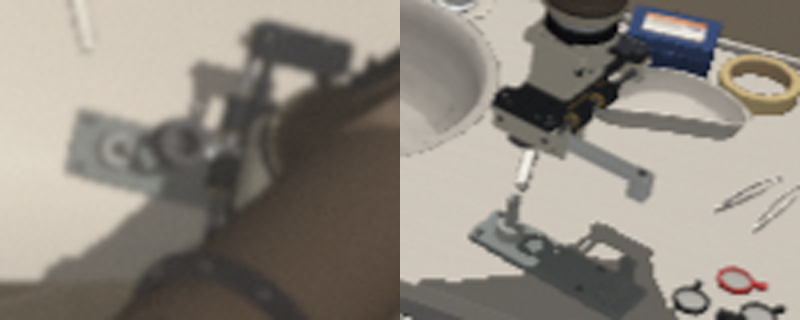

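Run:
```python
from h import *
im=cv2.imread("pics/w6.png");sc=cv2.imread("pics/scene6.png")
cv2.imwrite("pics/w6c.png",np.hstack([cv2.resize(im[120:250,210:340],(400,400),interpolation=cv2.INTER_CUBIC),cv2.resize(sc[225:290,365:430],(400,400),interpolation=cv2.INTER_CUBIC)]))
s=np.load("s6.npy",allow_pickle=True).item();c=cam("wrist",s)
print("expect pin", proj(c,[.5377,-.385,.068]))
```

```text
expect pin [276.54336432 146.86434761]
```

View pics/w6c.png

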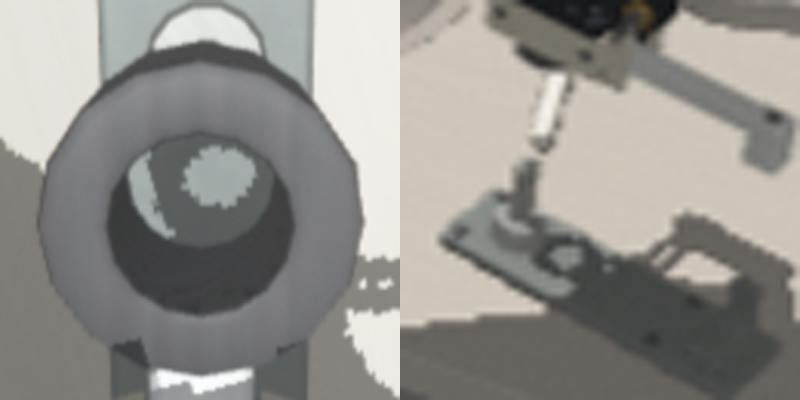

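Run:
```python
from h import *
s=np.load("s6.npy",allow_pickle=True).item();c=cam("scene");w=cam("wrist",s);T=R.from_rotvec(s["ee_rot"]).as_matrix()
P=s["position"]
foot=P+T@[0,-.0105,-.094]; ring=P+T@[0,-.013,.046]
print("foot pred",foot,proj(c,foot),"ring",ring,proj(c,ring), proj(c,ring-[0,0,.018]))
for tx,ty in ((-.01,0),(.01,0)):
  print([proj(c,foot+T@[a,.0155*b,d]).round(1) for a in(-.01,.01) for b in (-1,1) for d in(-.01,.01)] if tx>0 else '')
print("pin scene ray",ray(c,(385.6,251),.068),"pred from wrist est",proj(c,[.5377,-.385,.068]))
# collar and plate far edge from this wrist pose
print("plate far edge mid",ray(w,(277,95.5),.01), "cols", ray(w,(243,97),.01),ray(w,(312,96),.01))
sc=cv2.imread("pics/scene6.png")
cv2.imwrite("pics/sc6b.png",cv2.resize(sc[220:265,372:442],(784,504),interpolation=cv2.INTER_NEAREST))
```

```text
foot pred [ 0.49615127 -0.52328516  0.16928857] [424.10284061 247.68995554] ring [ 0.53450063 -0.38863846  0.1717061 ] [389.16828301 229.14784092] [388.60403972 233.20927331]

[array([425.8, 246.8]), array([420.5, 244.1]), array([424.4, 254. ]), array([419.2, 251.3]), array([429.1, 244. ]), array([423.8, 241.4]), array([427.7, 251.2]), array([422.4, 248.5])]
pin scene ray [ 0.53865263 -0.38564215  0.068     ] pred from wrist est [385.34027103 251.09637794]
plate far edge mid [ 0.54819751 -0.35037021  0.01      ] cols [ 0.52083148 -0.3438083   0.01      ] [ 0.57591731 -0.3586678   0.01      ]
```

View pics/sc6b.png

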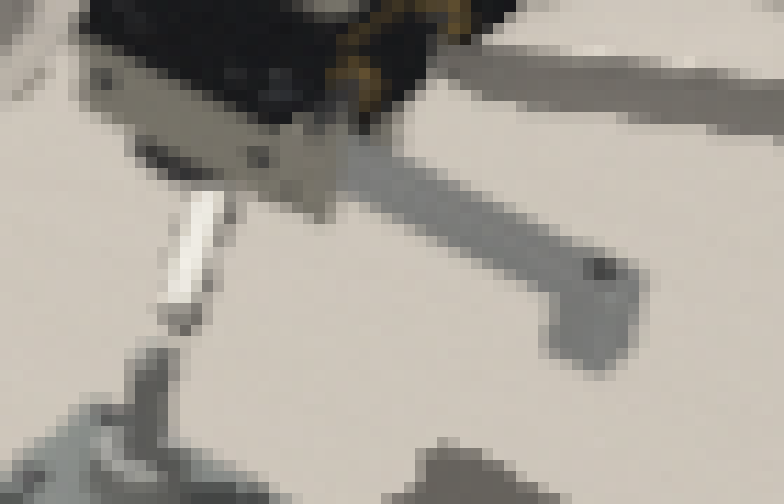

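Run:
```python
from h import *
s=np.load("s6.npy",allow_pickle=True).item();c=cam("scene");T=R.from_rotvec(s["ee_rot"]).as_matrix()
ring=s["position"]+T@[0,-.013,.046]
# pin top: visible top of pin is the centre of top disc approx 
for uv in ((384.8,251.8),(384.8,251.3),(385.7,252)):
    p=ray(c,uv,.068); print(p,"pin-ring tool mm",(T.T@(p-ring)*1000).round(1))
print("wrist pin - ring",(T.T@(np.array([.5377,-.385,.068])-ring)*1000).round(1), arm.observe()["position"])
```

```text
[ 0.53306078 -0.38461083  0.068     ] pin-ring tool mm [ -2.6 103.7   3.5]
[ 0.53570317 -0.3836711   0.068     ] pin-ring tool mm [ -0.3 103.7   5.2]
[ 0.53353301 -0.38783193  0.068     ] pin-ring tool mm [ -1.3 103.7   0.6]
wrist pin - ring [  2.  103.7   4.4] [ 0.52246869 -0.43243583  0.15864345]
```

Corrected for the biases, both cameras put the pin 3–3.5 mm further along +z (tool) and within 1 mm in x. I apply +3 mm and lower until the ring's underside is about 30 mm above the pin.

Emit:
send_rows(
  steps=[
    [0, 0, 1, 0.3, 0],
    [0, 0, 2.5, 0.3, 0],
    [0, 0, 4, 0.3, 0],
    [0, 0, 5.2, 0.3, 0],
    [0, 0, 5.6, 0.3, 0],
    [0, 0, 5.6, 0.3, 0],
    [0, 0, 5.6, 0.3, 0],
    [0, 0, 5.6, 0.3, 0],
  ],
)

```text
clock: 10.0
position: [0.5235, -0.4293, 0.1023]
ee_rot: [-1.56, 0.216, -0.217]
force: [-1.0, 0.8, -4.7]
width: 0.145
```

Run:
```python
from h import *
c=cam("scene")
ps=[arm.observe()]
im=imaging.get_image("wrist"); ps.append(arm.observe()); sc=imaging.get_image("scene"); ps.append(arm.observe())
for s in ps: print(s["clock"],s["position"],s["force"],s["width"]*92)
P=np.mean([s["position"] for s in ps],0);T=R.from_rotvec(s["ee_rot"]).as_matrix()
print(T.round(4))
print("ring",P+T@[0,-.013,.046],"foot",P+T@[0,-.0105,-.094])
w=cam("wrist",s)
for uv in [(275.5,187)]: pass
cv2.imwrite("pics/w7.png",im)
cv2.imwrite("pics/sc7.png",cv2.resize(sc[220:290,362:460],(784,560),interpolation=cv2.INTER_NEAREST))
f=P+T@[0,-.0105,-.094]
q=np.array([proj(c,f+T@[a,.0155*b,d]) for a in(-.01,.01) for b in (-1,1) for d in(-.01,.01)]);print("foot box",q.min(0),q.max(0))
for z in (.1,.136): print("ring",proj(c,np.r_[(P+T@[0,0,.046])[:2],z]))
print("pin",proj(c,np.r_[(P+T@[0,0,.046])[:2],.068]))
```

```text
10.0 [ 0.52351876 -0.4292912   0.10228144] [-1.00601834  0.83771021 -4.74395901] 13.325916681465314
10.05 [ 0.52346618 -0.42921313  0.10216124] [ 0.30381263  0.38750413 -3.41826742] 13.67563498433796
10.1 [ 0.5234326  -0.42913681  0.10208139] [ 0.11518797  0.05476396 -4.3404446 ] 13.83182694411508
[[ 9.621e-01  5.000e-04  2.726e-01]
 [-2.726e-01 -2.000e-04  9.621e-01]
 [ 6.000e-04 -1.000e+00 -1.000e-04]]
ring [ 0.53600394 -0.38495232  0.11517055] foot [ 0.49784543 -0.51965195  0.11268315]
foot box [415.88520239 253.70899452] [425.55371527 266.13946089]
ring [386.11333586 244.50014706]
ring [387.198361   236.61319123]
pin [385.16953142 251.36058157]
```

View pics/w7.png

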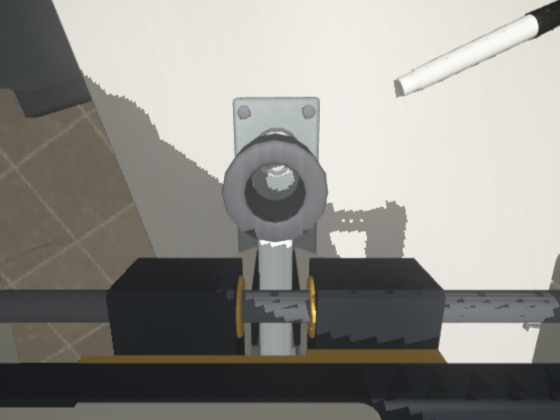

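View pics/sc7.png

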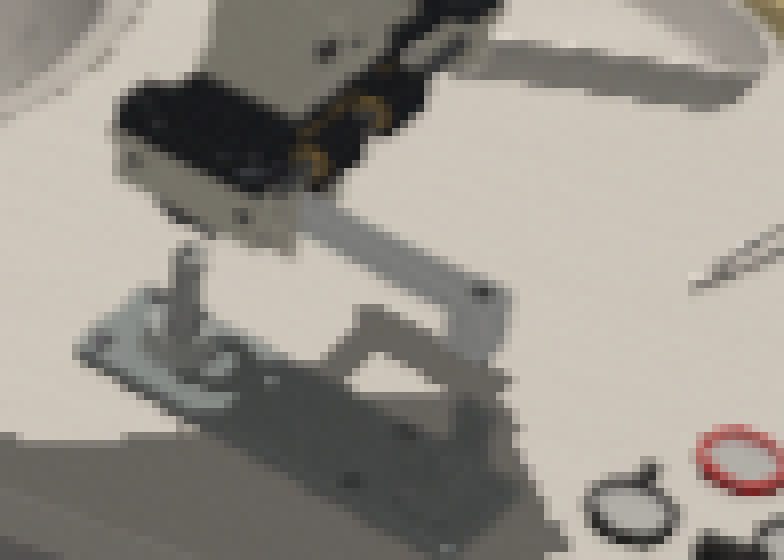

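Seen from the scene camera, the pin top is at (385.6,251.7). The spot directly under the ring, bias-corrected with the foot, is (385.9,251.8), so it is within about 1–2 mm. The wrist view shows the ring (275.5,187) unchanged in the grip, so the arm is still level. The plate's midline is within 1 mm. I hand in.

Run:
```python
from cell import arm
print(arm.sign_off()); s=arm.observe(); print(s["clock"],s["position"],s["width"])
```

```text
the job is handed in; nothing more can be done
None
the job is handed in; nothing more can be done
```

I took the largest arm, the one in the bin, by its balance point and lifted it out level at 45 N grip. I handed in at about 10 s, still holding it over the mount. The ring's underside is about 29 mm above the pin top and the foot about 47 mm above the fork.

**Alignment:** In the last scene picture the pin lay within 1–2 mm of the point under the ring. The wrist picture put the mount's midline within about 1 mm of the ring in the crosswise direction. The bar was within about 1° of the pin–fork line. I had no direct view of the foot over the fork; that follows from this angle and the 140 mm spacing.

**Level and grip:** The ring did not shift in the wrist view from the lift to the end, so the arm stayed level and did not slip. The finger opening stayed near 13.7 mm and the load steady at about 4.4 N.

**Nothing else touched:** The wrist force showed no contact during the moves. I did not take a final picture of the bystanders to confirm they stayed put.

**Disagreements:** The coarse top picture was 5–6 mm off the wrist camera at the bin and up to about 11 mm off at the pin. At the pin I relied on the wrist and scene cameras, which agreed. The wrist camera also showed a sideways bias of about 1.5 mm, which I corrected using the fingertips.

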